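# Fit the crank to the coffee grinder and hold it home

### The job

Lift the crank out of its wooden stand and fit it to the hand grinder: turn it until its splined stem meshes with the plus-shaped socket in the grinder's top, slide it fully home against the sprung catch, and keep pressing it down. Finish while still gripping the crank and holding it home, upright, because the catch pushes it up again if you let go. Leave the cups, the tin and the dripper where they are.

Things in the scene. Friction and masses are not known exactly. Their poses are not given: they have to be found in the camera images.
- crank: Loose steel crank of a hand coffee grinder, 130 to 200 g, upright in the stand at the start. Origin: on the stem axis, underside of its round flange (40 mm across, 5 mm thick); z up. On the flange stands the hub. A 12 mm wide arm leaves the hub along +x, 6 to 11 mm above the origin, to a wooden knob (26 mm across, top 39 mm above the origin) centred 85 mm from the axis.
- hub (a point): Where to grip the crank: on the stem axis, 30 mm above crank's origin, same axes. The hub is a block 24 mm (x) by 20 mm (y), 5 to 50 mm above the origin; grip it across its two flat y faces (20 mm apart), clear of the arm on the +x side.
- stem_tip (a point): Lowest point of the crank's splined stem, on its axis, 34 mm below crank's origin (flange underside); same axes. The stem is plus-shaped in section: two crossed blades along x and y, each 7 mm thick and 28 mm across, their last 9 mm 18 mm across and tapered to an edge. It fits the socket at every quarter turn.
- stand: Plywood block 75 x 75 x 60 mm, fixed, origin at the centre of its underside. A round 32 mm hole, 48 mm deep, in its top centre loosely holds the crank's stem; the flange rests on the top.
- socket (a point): Centre of the mouth of the plus-shaped socket in the top of the fixed hand grinder (steel cylinder 58 mm across on a 100 mm square plywood base). Level with the flat cap, 130 mm above the shelf; the cap's rim, 44 mm inside, is 1 mm higher. z up; the two slots run along x and y, each 9 mm wide and 31 mm long. A sprung catch lies 22 mm down inside.
- catch (a joint): How far the sprung catch in the socket is pushed down, in m: 0 at rest; the stem's tip meets it 22 mm below the mouth; 0.012 when the crank is fully home, its flange sitting on the cap. Its spring pushes back with 2.4 N at first and 7.2 N when home, more than the crank's weight, so it lifts an unheld crank.
- cup_a: White porcelain cup, 72 mm across, 62 mm high, on the round plywood turntable (190 mm across, 24 mm high). Origin at the centre of its underside. To be left alone.
- cup_b: A second cup like cup_a on the same turntable. To be left alone.
- tin: Empty metal tin with pressed lid, 78 mm across, 82 mm high; origin at the centre of its underside. To be left alone.
- dripper: Orange plastic dripper cone, 112 mm across its mouth, 85 mm high; origin at the centre of its underside. To be left alone.
There are look-alikes about, which are no part of the job. There is more than one size of the crank; the one meant has the size given above.

How it is judged:
By the outcome, as a careful person would: the job done as asked, in the order asked, and still so for the second after the job is handed in, while the arm keeps its last pose, push and grip.
It also fails if it takes over 42 s, if anything falls off the work surface, if the arm or the gripper's body presses on something with over 40 N, if the wrist force passes 120 N, or if a joint passes its speed limit or range.

### The arm

A 6-joint arm with a two-finger parallel gripper is mounted at the origin on the work surface. World frame = base frame: x ahead of the robot, y to its left, z up, the work surface at z = 0. Lengths are in m, angles in rad, forces in N, time in s.
With the tool pointing down it reaches from about 0.3 to 0.85 m from the base axis. Payload 5.4 kg.
Tool frame: the origin (TCP) lies midway between the tips of the shut fingers; the grasp point (between the pads) lies 19 mm behind it; z points along the fingers, x is the direction in which the jaws open and shut, and the axes are right-handed (so a half turn about z gives the same grasp; the last joint's range is limited). The gripper opens to 85 mm and grips with 20 to 120 N. Pads are 22 mm wide; open, the fingers measure 114 mm over their backs; the gripper's body (76 mm by 85 mm) begins 54 mm behind the grasp point. The pads swing forward as they close: fully open they stand 13 mm farther back than shut.
Start: joints at [-1.444, 0.158, 1.597, -0, 1.386, -0.21], TCP at [0.19, -0.543, 0.231] pointing down, gripper open.
Joint ranges: [-2.91, 2.91], [-0.94, 2.29], [0.18, 2.7], [-1.29, 4.43], [0.17, 2.64], [-3, 3]. Speed limits (rad/s): [2.57, 2.57, 3.14, 3.14, 3.14, 3.14].

### API

Orientations are given as [roll, pitch, yaw] about the fixed x, y, z axes, in that order (R = Rz(yaw) Ry(pitch) Rx(roll)).
In Python, from rig import bot gives the robot as it stands.
- The arm moves only by the shell command python3 -m jog 'ROWS'. ROWS is JSON, a list of rows, each a list of 5 numbers: the shift along the world's x, y, z in cm, then the turn about the world's z in degrees, then the opening, from 0 (shut) to 1 (fully open). In form: [[x, y, z, turn, fingers], ...]. A call has 1 to 20 rows; each row is the pose to reach, as a shift and turn from the pose commanded when the call began; what a row does not reach only later rows make up. A row lasts 1/8 s, in which the tool goes at most 62.5 mm and 10.7 degrees, less where a joint would pass 70% of its speed; a pose out of reach is approached as far as the arm can. A call with a gripper value outside its range is refused whole. The fingers move at their own pace and stop on an object; the grip force is fixed at half the most. Time passes only in rows, so rows that repeat a pose let the fingers close. It gives the time, the measured TCP pose, the force and the opening at its end, in the units of the state.
- bot.sense(): the state, without advancing time (a new reading comes with each control period).
- bot.capture(name): name is "scene" or "top" or "wrist"; returns a dict with "frame" (420x560x3 uint8, red, green, blue), "fx", "fy", "cx", "cy" (pixels), "dist_coeffs" ([k1, k2, p1, p2, k3] as OpenCV has them; the pictures are not rectified), "xyz" and "attitude" of the camera in the world. Camera axes: x right, y up, looking along -z (the intrinsics and any distortion apply to the point x, -y, -z); pixel columns grow to the right and rows downward; lengths in m; the calibration is good to about 2 mm. A picture is of the moment at which its call begins. There is no depth.
- bot.close_job(): hands the job in, once; it reports no verdict.
The state is a dict: "time_s": time; "joints": joint angles; "qd": joint speeds; "joint_torque": joint torques, N m; "eef_pos": TCP position; "orientation": TCP orientation; "wrist_force": force on the tool from outside, world axes, zero at the start; "ft_torque": the same for the moment, N m; "gripper_width": finger opening in m.
Only numpy, scipy, OpenCV 4.12 (cv2) and the standard library are available. Lean on these libraries where they do the work, as an engineer would, in place of code of your own. Each camera call takes 0.05 s, during which the arm holds its last target.

## Working session

There is one attempt and no reset: what is moved stays moved. The work goes in short steps, Python scripts to look and compute and a shell command to move; the robot and the scene stay as the last step left them, time stands still between calls to the robot, and variables do not carry over. Pictures are saved under pics/ and viewed, and the job is handed in when it is done.

```bash
ls; mkdir -p pics
python3 - <<'E'
from rig import bot
import cv2
print(bot.sense())
for n in ["scene","top","wrist"]:
    c=bot.capture(n)
    cv2.imwrite(f"pics/{n}0.png",c["frame"][:,:,::-1])
    print(n,{k:v for k,v in c.items() if k!="frame"})
E
```

```text
pics
{'time_s': 0.0, 'joints': array([-1.44406137e+00,  1.59007017e-01,  1.59823624e+00, -9.38040157e-06,
        1.38619631e+00, -2.10118898e-01]), 'qd': array([ 0.00036283,  0.00032461, -0.00052969,  0.00050576, -0.00132404,
        0.00016396]), 'joint_torque': array([-1.67083188e-03, -3.96002126e+01, -3.31428373e+01, -4.46362155e-04,
        8.49595119e-03,  2.94275154e-06]), 'eef_pos': array([ 0.18993849, -0.54208992,  0.2303385 ]), 'orientation': array([-3.14121645e+00,  1.80821668e-03, -1.23394040e+00]), 'wrist_force': array([-0.28289773,  0.01677739, -0.49872968]), 'ft_torque': array([ 0.07619658, -0.01919145, -0.04426292]), 'gripper_width': 0.08536807604805036}
scene {'fx': 404.2891579882242, 'fy': 404.2891579882242, 'cx': 275.95228051426085, 'cy': 205.48843927469545, 'dist_coeffs': array([-0.10104378,  0.        ,  0.        ,  0.        ,  0.        ]), 'xyz': array([ 1.0168671 , -0.44252012,  0.88691161]), 'attitude': array([ 0.66594213, -0.00861734,  0.78357505])}
top {'fx': 452.5573864338788, 'fy': 452.5573864338788, 'cx': 282.71527162198726, 'cy': 197.8176972808489, 'dist_coeffs': array([0.00902608, 0.        , 0.        , 0.        , 0.        ]), 'xyz': array([ 0.42514484, -0.00326036,  1.3331845 ]), 'attitude': array([ 0.1189016 , -0.01051023, -1.59123959])}
wrist {'fx': 299.1459103310705, 'fy': 299.1459103310705, 'cx': 269.77753863805265, 'cy': 208.1377949373331, 'dist_coeffs': array([-0.03213141,  0.        ,  0.        ,  0.        ,  0.        ]), 'xyz': array([ 0.25278088, -0.52049903,  0.3721679 ]), 'attitude': array([-0.26600167,  0.0023651 , -1.23470746])}
```

View pics/scene0.png

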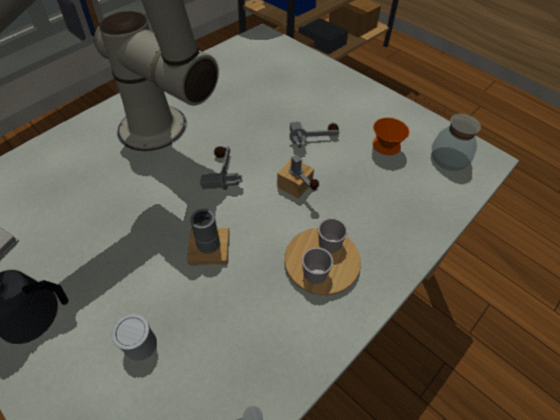

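View pics/top0.png

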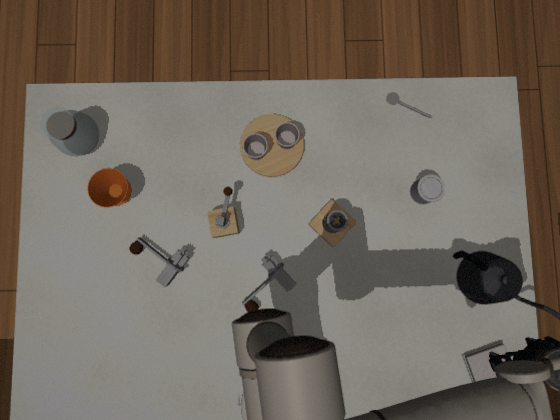

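View pics/wrist0.png

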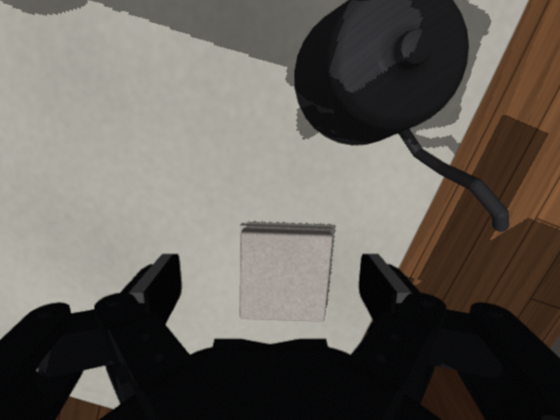

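The scene view shows the target crank upright in the plywood stand at about (296,175), with its knob at (314,185). Two look-alike cranks lie loose at (220,180) and (300,133). The grinder is at (204,228), on its plywood base. In the top view the stand crank is at (224,221), the lying ones at (175,265) and (278,270), and the grinder at (336,221). I'll enlarge these to check.

```bash
cat > h.py <<'E'
import numpy as np, cv2
from rig import bot
from scipy.spatial.transform import Rotation as Ro
def cal(c):
    K=np.array([[c["fx"],0,c["cx"]],[0,c["fy"],c["cy"]],[0,0,1]]); return K,np.array(c["dist_coeffs"]),Ro.from_euler('xyz',c["attitude"]).as_matrix(),np.array(c["xyz"])
def ray(c,u,v):
    K,d,R,t=cal(c); p=cv2.undistortPoints(np.array([[[u,v]]],float),K,d)[0,0]
    return R@np.array([p[0],-p[1],-1.]),t
def onz(c,u,v,z):
    r,t=ray(c,u,v); return t+r*(z-t[2])/r[2]
def proj(c,P):
    K,d,R,t=cal(c); q=(np.atleast_2d(P)-t)@R; q=q*[1,-1,-1]
    return cv2.projectPoints(q,np.zeros(3),np.zeros(3),K,d)[0][:,0]
def crop(c,u0,v0,w,h,s,fn):
    im=c["frame"][v0:v0+h,u0:u0+w,::-1]; cv2.imwrite(fn,cv2.resize(im,None,fx=s,fy=s,interpolation=cv2.INTER_CUBIC))
E
python3 - <<'E'
from h import *
import pickle
t=bot.capture("top"); s=bot.capture("scene"); pickle.dump((t,s),open("c0.pkl","wb"))
crop(t,195,175,100,75,8,"pics/t_stand.png")
crop(t,295,185,80,60,10,"pics/t_gr.png")
crop(s,250,110,120,90,6,"pics/s_stand.png")
crop(s,170,190,80,80,7,"pics/s_gr.png")
E
```

```text
(no output)
```

View pics/t_stand.png

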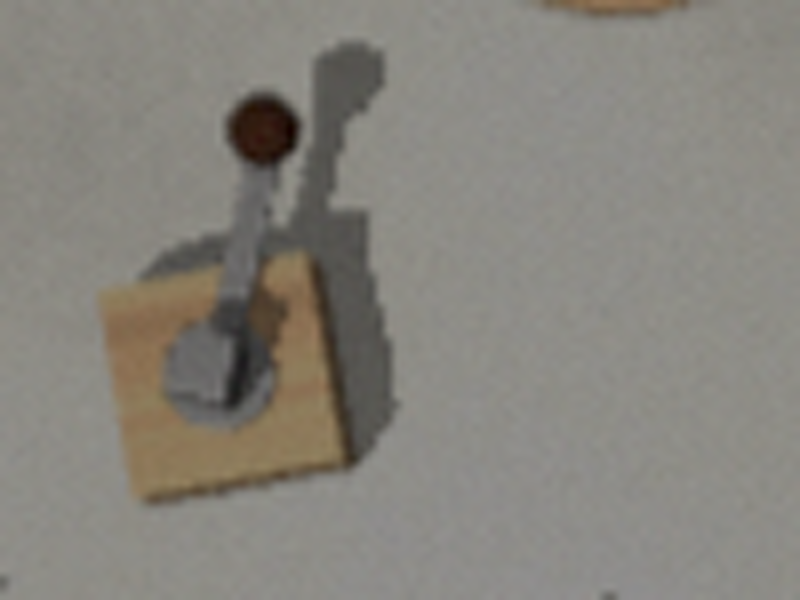

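View pics/t_gr.png

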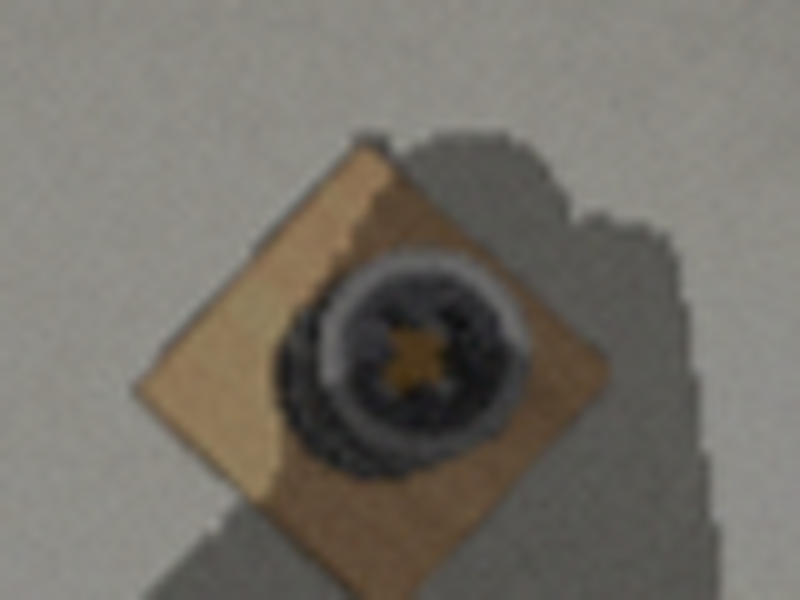

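View pics/s_stand.png

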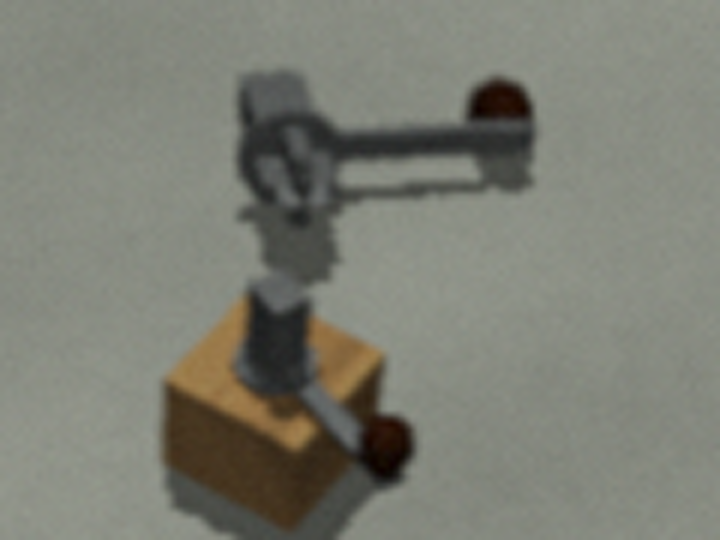

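View pics/s_gr.png

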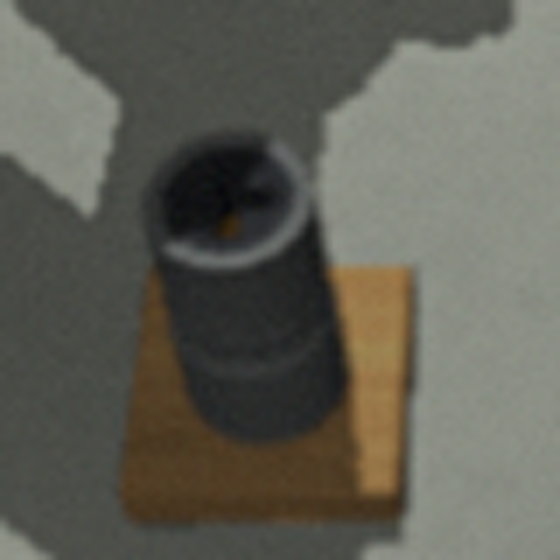

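The crop confirms the target: it is the one upright in the stand, with hub, flange and knob visible. Hub top is at top-crop (203,362), flange centre (219,375) and knob (263,128). Next I'll turn these into positions from both cameras.

Run:
```python
from h import *
import pickle
t,s=pickle.load(open("c0.pkl","rb"))
T=lambda u,v,z:onz(t,195+u/8-.5+.06,175+v/8-.5+.06,z)
G=lambda u,v,z:onz(t,295+u/10-.45,185+v/10-.45,z)
S=lambda u,v,z:onz(s,250+u/6-.42,110+v/6-.42,z)
SG=lambda u,v,z:onz(s,170+u/7-.43,190+v/7-.43,z)
np.set_printoptions(precision=4,suppress=True)
print("top hub",T(203,362,.11),"flange",T(219,375,.065),"knob",T(263,128,.095))
c=[(102,292),(310,252),(350,465),(142,500)]
P=[T(*p,.06) for p in c[:2]]+[T(*c[2],.06),T(*c[3],.06)]
print("stand",np.array(P),np.mean(P,0))
f=T(219,375,.065);k=T(263,128,.090);print("len",np.hypot(*(k-f)[:2]),np.degrees(np.arctan2(k[1]-f[1],k[0]-f[0])))
print("scene hub",S(279,292,.11),"knob",S(388,445,.085), "flange",S(277,362,.063))
print("sock",G(426,350,.131),G(417,357,.12)," rim scene",SG(232,200,.131))
b=[G(135,388,.02),G(365,145,.02),G(607,365,.02)];print(np.array(b),np.linalg.norm(b[0]-b[1]),np.linalg.norm(b[1]-b[2]),(b[0]+b[2])/2, np.degrees(np.arctan2(*(b[1]-b[0])[[1,0]])),np.degrees(np.arctan2(*(b[1]-b[2])[[1,0]])))
```

```text
top hub [0.5144 0.1517 0.11  ] flange [0.513  0.1519 0.065 ] knob [0.5958 0.1327 0.095 ]
stand [[0.5435 0.1935 0.06  ]
 [0.5562 0.1202 0.06  ]
 [0.4809 0.1068 0.06  ]
 [0.4701 0.1796 0.06  ]] [0.5127 0.15   0.06  ]
len 0.08556608224195081 -12.581288958345592
scene hub [0.5146 0.148  0.11  ] knob [0.5967 0.1322 0.085 ] flange [0.5148 0.1497 0.063 ]
sock [ 0.5074 -0.1626  0.131 ] [ 0.5063 -0.1616  0.12  ]  rim scene [ 0.5089 -0.1646  0.131 ]
[[ 0.5056 -0.0923  0.02  ]
 [ 0.5754 -0.1615  0.02  ]
 [ 0.5096 -0.2298  0.02  ]] 0.09825834301043974 0.09481332145701284 [ 0.5076 -0.1611  0.02  ] -44.78418845327385 46.09239814579761
```

The stand crank has a knob radius of 85.6 mm, which matches the described size. Its origin is near (0.514, 0.151, 0.06) with the arm yaw at about -12.3°, and the socket is near (0.508, -0.163). On the way I'll stop over the socket for a wrist view of its slots.

```bash
python3 -m jog '[[0,6,2,-8,1],[2,12,2,-16,1],[6,17,2,-24,1],[11,21.5,2,-31,1],[15,26,2,-31,1],[19,30.5,2,-31,1],[23,35,2,-31,1],[27,39,2,-31,1],[27,39,2,-31,1],[27,39,2,-31,1]]'
python3 - <<'E'
from h import *
import pickle
w=bot.capture("wrist"); pickle.dump(w,open("w1.pkl","wb"))
cv2.imwrite("pics/w1.png",w["frame"][:,:,::-1]); print(w["xyz"],w["attitude"],proj(w,[.508,-.163,.13]))
E
```

```text
time_s: 1.5
eef_pos: [0.4598, -0.1528, 0.2511]
orientation: [3.141, -0.0, -1.774]
wrist_force: [-0.7, -0.5, 0.2]
gripper_width: 0.0854
[ 0.5250199  -0.16619596  0.39280809] [-2.67250273e-01 -6.62653652e-05 -1.77518184e+00] [[270.13364581 147.12391695]]
```

View pics/w1.png

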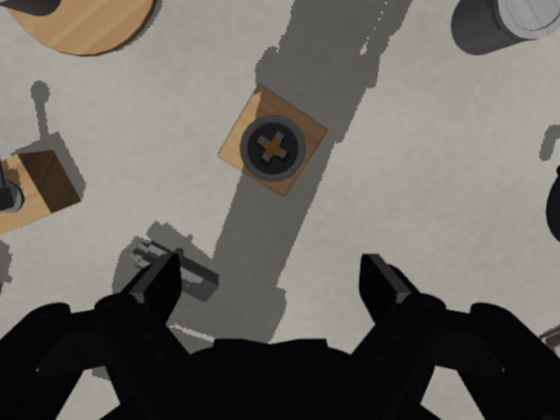

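The wrist view shows the grinder cap centred near (272,147), with the plus socket and orange catch visible. I'll enlarge it to get the slot angle.

Run:
```python
from h import *
import pickle
w=pickle.load(open("w1.pkl","rb")); crop(w,237,117,70,60,11,"pics/w1c.png")
```

```text
(no output)
```

View pics/w1c.png

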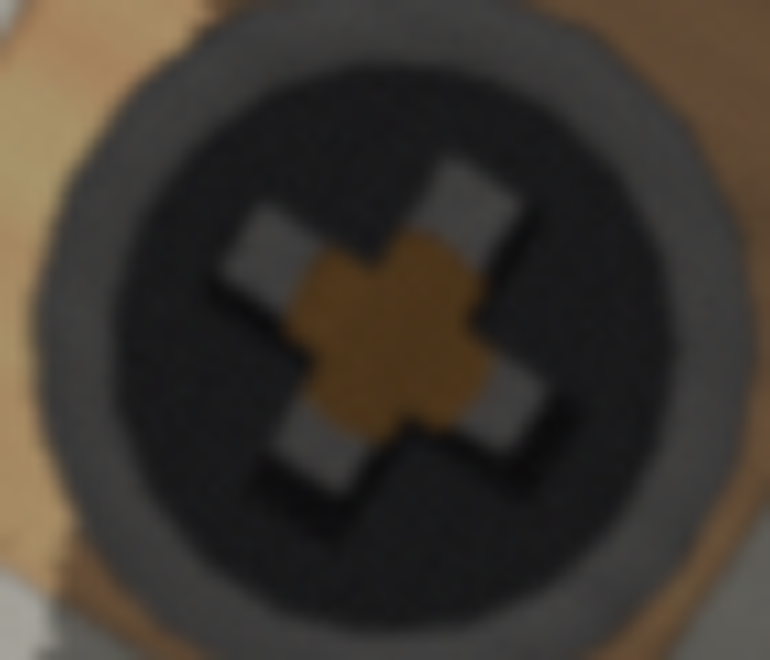

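Run:
```python
from h import *
import pickle
np.set_printoptions(precision=4,suppress=True)
w=pickle.load(open("w1.pkl","rb"))
W=lambda u,v,z:onz(w,237+u/11-.45,117+v/11-.45,z)
print("centre",W(392.5,347,.1305))
for a,b in [((487,180),(290,515)),((238,240),(555,450)),((450,155),(258,485)),((522,205),(327,538)),((262,203),(585,410)),((212,275),(525,490))]:
    d=W(*a,.13)-W(*b,.13); print(np.linalg.norm(d),np.degrees(np.arctan2(d[1],d[0]))%90)
# stand crank visible in this view?
print(bot.sense()["eef_pos"],np.degrees(bot.sense()["orientation"]))
```

```text
centre [ 0.5069 -0.1646  0.1305]
0.03019664157951715 47.53539261250631
0.029779946583669593 45.20556986438619
0.029591448731331897 47.64136229672081
0.030041496219434322 47.80364988438786
0.029967781261259235 46.1757552058046
0.029814009138613363 44.13643382761937
[ 0.4595 -0.1533  0.2512] [ 179.9764   -0.0184 -101.7516]
```

The slots lie at about 46° (mod 90) and the socket centre is near (0.507, -0.164). Next I'll hover beside the crank for a wrist view.

```bash
python3 -m jog '[[0.5,31.4,0,0,1],[0.5,31.4,0,0,1],[0.5,31.4,0,0,1],[0.5,31.4,0,0,1],[0.5,31.4,0,0,1],[0.5,31.4,0,0,1],[0.5,31.4,0,0,1],[0.5,31.4,0,0,1]]'
python3 - <<'E'
from h import *
import pickle
w=bot.capture("wrist"); pickle.dump(w,open("w2.pkl","wb"))
cv2.imwrite("pics/w2.png",w["frame"][:,:,::-1]); print(proj(w,[[.514,.151,.11],[.514,.151,.065],[.597,.133,.095]]))
crop(w,200,60,160,120,5,"pics/w2c.png")
E
```

```text
time_s: 2.55
eef_pos: [0.4653, 0.1594, 0.2513]
orientation: [-3.142, -0.0, -1.778]
wrist_force: [0.6, -0.3, -0.7]
gripper_width: 0.0853
[[267.8938166  145.74550267]
 [268.14340378 143.16215406]
 [268.35836714  50.02490639]]
```

View pics/w2c.png

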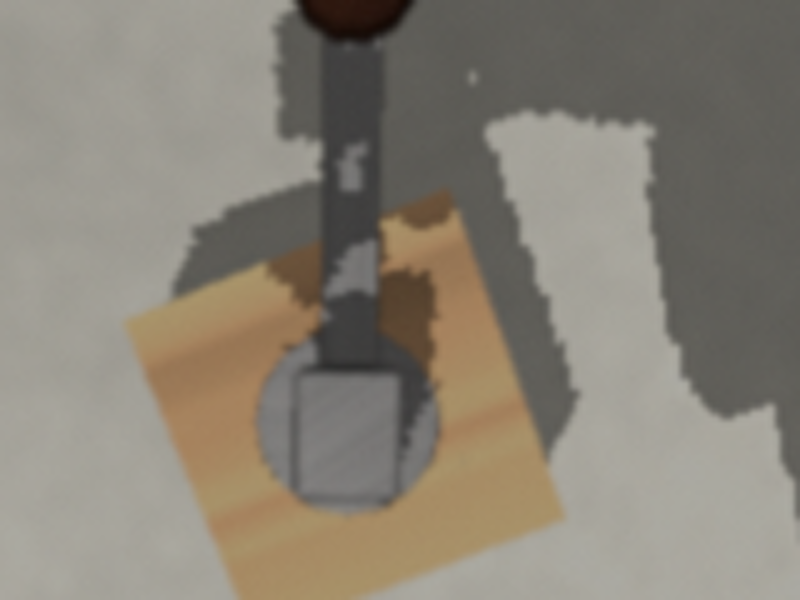

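Run:
```python
from h import *
import pickle
np.set_printoptions(precision=4,suppress=True)
w=pickle.load(open("w2.pkl","rb"))
W=lambda u,v,z:onz(w,200+u/5-.4,60+v/5-.4,z)
print("hub top",W(349.5,435,.11),"flange",W(347.5,424,.065))
an=lambda a,b:np.degrees(np.arctan2(*(a-b)[[1,0]]))
print("arm",an(W(352,45,.071),W(349.5,365,.071)),"hubsides",an(W(302,372,.11),W(297,496,.11)),an(W(403,375,.11),W(398,500,.11)),"knob-flange",an(W(354,-20,.095),W(347.5,424,.065)))
print(np.linalg.norm(W(402,375,.11)-W(302,372,.11)))
s=bot.sense();print(s["eef_pos"],np.degrees(s["orientation"]))
```

```text
hub top [0.5129 0.1497 0.11  ] flange [0.5125 0.1503 0.065 ]
arm -12.396695750127579 hubsides -14.76341368360391 -13.77678851758901 knob-flange -12.833902849617903
0.018420442043230786
[0.4653 0.1595 0.2513] [-179.9944   -0.0154 -101.8833]
```

The crank axis is near (0.513, 0.150) with arm yaw about -13°. I'll descend to TCP z = 0.074 and close.

```bash
python3 -m jog '[[4.8,-0.9,0,-1,1],[4.8,-0.9,-6,-1,1],[4.8,-0.9,-11,-1,1],[4.8,-0.9,-15,-1,1],[4.8,-0.9,-17.7,-1,1],[4.8,-0.9,-17.7,-1,1],[4.8,-0.9,-17.7,-1,1],[4.8,-0.9,-17.7,-1,0],[4.8,-0.9,-17.7,-1,0],[4.8,-0.9,-17.7,-1,0],[4.8,-0.9,-17.7,-1,0],[4.8,-0.9,-17.7,-1,0],[4.8,-0.9,-17.7,-1,0],[4.8,-0.9,-17.7,-1,0],[4.8,-0.9,-17.7,-1,0]]'
python3 - <<'E'
from h import *
w=bot.capture("wrist");cv2.imwrite("pics/w3.png",w["frame"][:,:,::-1]);s=bot.sense();print(s["gripper_width"],s["wrist_force"],s["eef_pos"])
E
```

```text
time_s: 4.47
eef_pos: [0.5132, 0.1521, 0.0747]
orientation: [-3.141, -0.0, -1.792]
wrist_force: [-2.7, -2.4, 6.5]
gripper_width: 0.0193
0.018977590438246615 [-1.76863461 -2.77836046  4.63171531] [0.51314539 0.15207068 0.07469771]
```

View pics/w3.png

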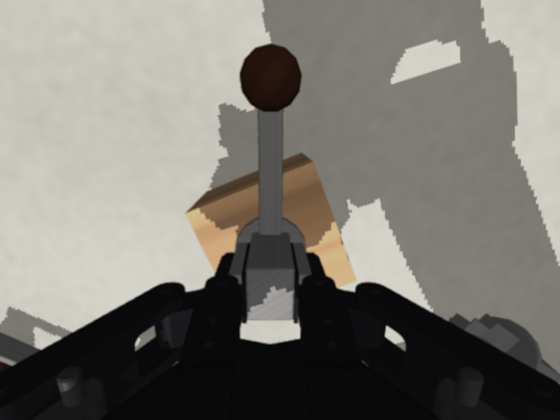

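The hub is held squarely between the pads, with the knob straight ahead at (270,78). Width is 19 mm. Now lift.

```bash
python3 -m jog '[[0,0,1,0,0],[0,0,2.5,0,0],[0,0,5,0,0],[0,0,9,0,0],[0,0,13,0,0],[0,0,13,0,0],[0,0,13,0,0]]'
python3 - <<'E'
from h import *
w=bot.capture("wrist");cv2.imwrite("pics/w4.png",w["frame"][:,:,::-1]);
s=bot.sense();print(s["gripper_width"],s["wrist_force"],s["eef_pos"],np.degrees(s["orientation"]))
c=bot.capture("scene");crop(c,230,80,120,120,5,"pics/s4.png")
E
```

```text
time_s: 5.4
eef_pos: [0.5124, 0.1525, 0.2036]
orientation: [3.14, 0.0, -1.792]
wrist_force: [-0.1, 0.2, -2.0]
gripper_width: 0.0193
0.01920990934703895 [-0.73041272  0.43968833 -1.28818246] [0.51189201 0.15241369 0.20277625] [ 1.79840042e+02 -2.86283509e-02 -1.02697186e+02]
```

View pics/w4.png

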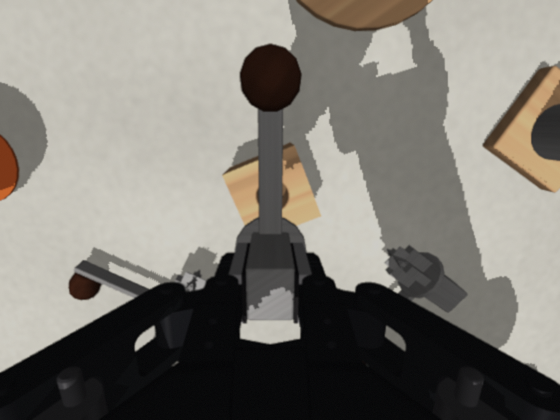

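View pics/s4.png

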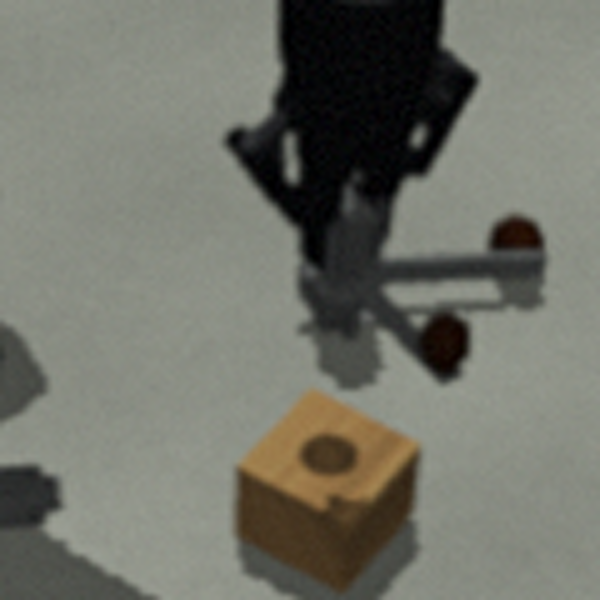

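The crank came out upright and the stand hole is visibly empty. Next I'll check its offset in the jaws from the wrist picture.

Run:
```python
from h import *
import pickle
np.set_printoptions(precision=4,suppress=True)
w=bot.capture("wrist"); pickle.dump(w,open("w4.pkl","wb"))
crop(w,230,30,80,60,8,"pics/w4a.png"); crop(w,215,205,110,130,5,"pics/w4b.png")
s=bot.sense();p=s["eef_pos"];print(p)
y=s["orientation"][2]+np.pi/2; ex=np.array([np.cos(y),np.sin(y),0]); ey=np.array([-np.sin(y),np.cos(y),0])
o=p-[0,0,.0147]
for n,v in dict(knobc=(85,0,26),flangefront=(20,0,5),hubTF=(12,0,50),hubTB=(-12,0,50),hubTFl=(12,10,50),hubTBr=(-12,-10,50)).items():
    q=o+ex*v[0]/1e3+ey*v[1]/1e3+[0,0,v[2]/1e3]; print(n,proj(w,q)[0])
```

```text
[0.5118 0.1523 0.2024]
knobc [269.8736  79.7924]
flangefront [269.9194 217.4783]
hubTF [270.0402 271.0589]
hubTB [270.067  323.3732]
hubTFl [244.525  271.0668]
hubTBr [294.1763 323.3261]
```

View pics/w4b.png

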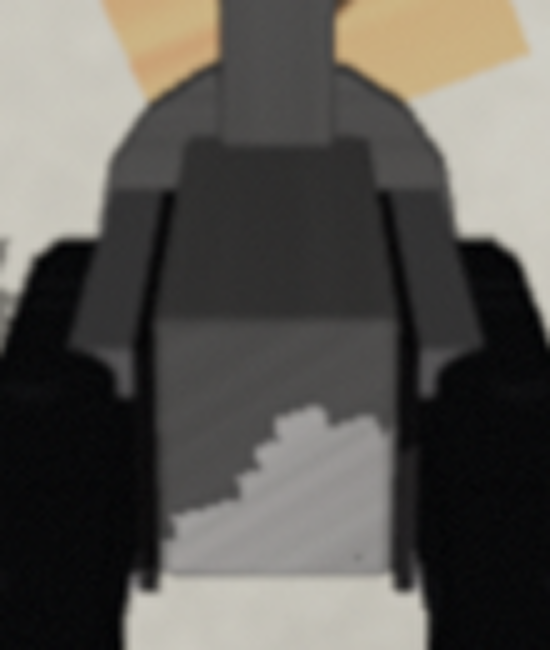

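View pics/w4a.png

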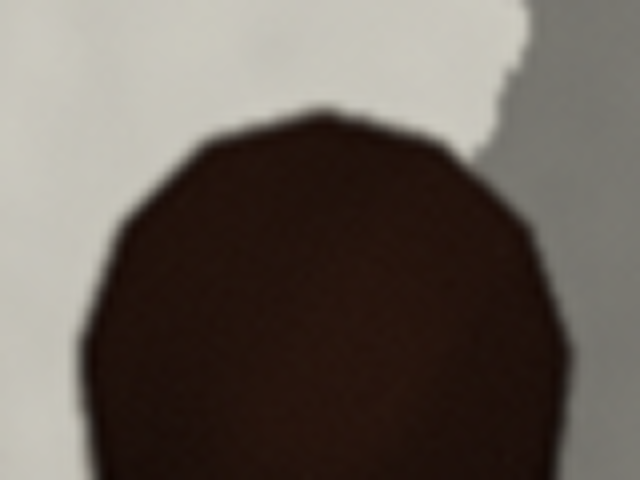

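The crank sits within about 1 mm of the jaw centre and square to them. I'll carry it over the socket and turn -31.3°, to arm yaw -44°.

```bash
python3 -m jog '[[0,-4,0.5,0,0],[0,-9,0.5,-5,0],[0,-14,0.5,-10,0],[0,-19,0.5,-16,0],[-0.5,-24,0.5,-22,0],[-0.5,-28,0.5,-28,0],[-0.5,-31,0,-31.3,0],[-0.5,-31.5,0,-31.3,0],[-0.5,-31.5,0,-31.3,0],[-0.5,-31.5,0,-31.3,0],[-0.5,-31.5,0,-31.3,0]]'
python3 - <<'E'
from h import *
import pickle
np.set_printoptions(precision=4,suppress=True)
s=bot.sense();print(s["gripper_width"],s["wrist_force"],s["eef_pos"],np.degrees(s["orientation"]))
w=bot.capture("wrist");cv2.imwrite("pics/w5.png",w["frame"][:,:,::-1]);
c=bot.capture("scene");crop(c,150,130,120,120,6,"pics/s5.png");t=bot.capture("top");crop(t,295,175,80,80,7,"pics/t5.png")
pickle.dump((w,c,t),open("c5.pkl","wb"))
E
```

```text
time_s: 6.92
eef_pos: [0.5081, -0.1618, 0.2044]
orientation: [3.142, 0.0, -2.337]
wrist_force: [0.6, -0.4, -2.3]
gripper_width: 0.0195
0.019527749061181557 [ 0.5561 -0.384  -2.3066] [ 0.5081 -0.1618  0.2044] [ 179.9977    0.0099 -133.9215]
```

View pics/w5.png

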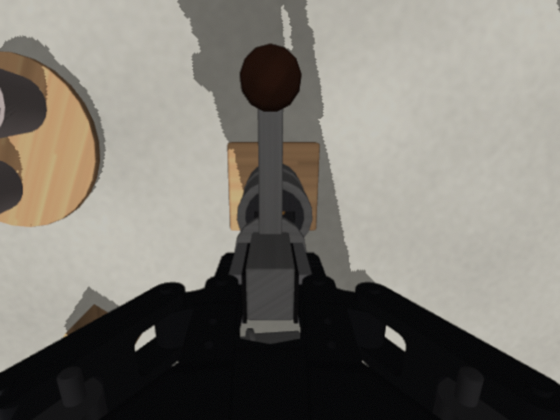

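View pics/s5.png

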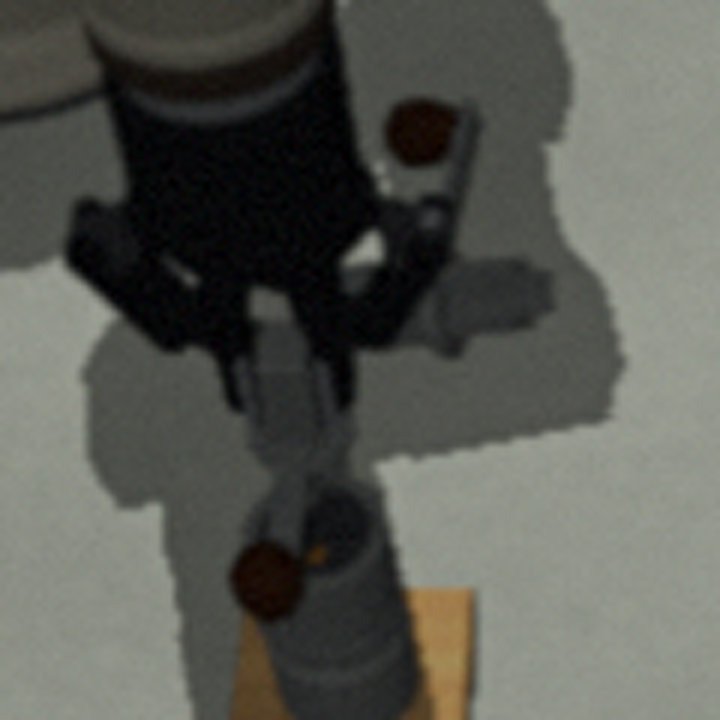

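View pics/t5.png

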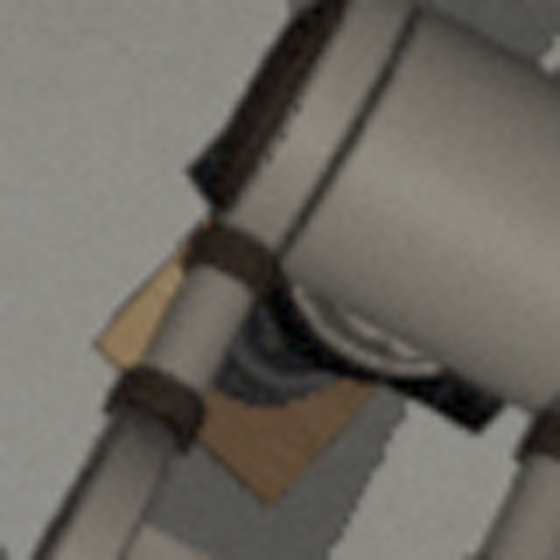

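The crank is over the grinder, and the base edges are parallel to the camera axes, so yaw looks right. In the wrist image the grinder appears about 5 px right of the crank (275 vs 270). I'll measure that more closely.

Run:
```python
from h import *
import pickle
w,c,t=pickle.load(open("c5.pkl","rb"))
crop(w,215,130,120,110,6,"pics/w5c.png")
# predicted projections of cap rim for candidate centre
for ctr in [(.507,-.1645),(.507,-.163)]:
    a=np.linspace(0,2*np.pi,9)[:-1]+np.radians(46)
    P=np.c_[ctr[0]+.029*np.cos(a),ctr[1]+.029*np.sin(a),np.full(8,.131)]
    print(ctr,((proj(w,P)-[215,130])*6).round(0).tolist())
    B=[(ctr[0]+sx*.05*np.cos(np.radians(46))-sy*.05*np.sin(np.radians(46)),ctr[1]+sx*.05*np.sin(np.radians(46))+sy*.05*np.cos(np.radians(46)),.02) for sx,sy in [(1,1),(1,-1),(-1,-1),(-1,1)]]
    print(((proj(w,B)-[215,130])*6).round(0).tolist())
```

```text
(0.507, -0.1645) [[120.0, 520.0], [191.0, 673.0], [350.0, 735.0], [510.0, 673.0], [583.0, 521.0], [520.0, 360.0], [352.0, 291.0], [184.0, 360.0]]
[[83.0, 601.0], [64.0, 69.0], [626.0, 70.0], [603.0, 601.0]]
(0.507, -0.163) [[111.0, 528.0], [183.0, 681.0], [342.0, 742.0], [502.0, 681.0], [574.0, 528.0], [511.0, 368.0], [343.0, 299.0], [176.0, 368.0]]
[[78.0, 606.0], [58.0, 75.0], [619.0, 76.0], [597.0, 606.0]]
```

View pics/w5c.png

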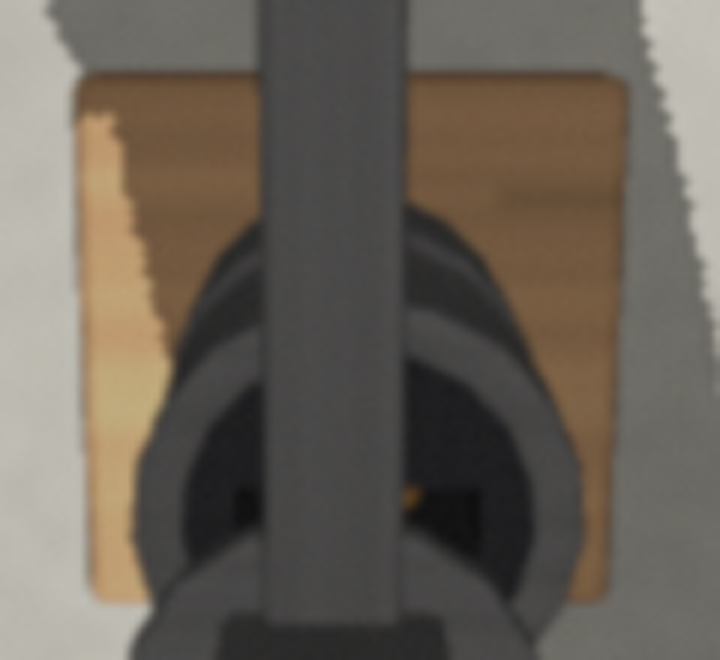

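The slots run level in the tool view, so yaw is right. The socket is about 3 to 4 mm right of the crank, near (0.507, -0.165). I'll correct by (-1.6, -2.9) mm and start the insertion gently.

```bash
python3 -m jog '[[-0.16,-0.29,0,0,0],[-0.16,-0.29,-1,0,0],[-0.16,-0.29,-2,0,0],[-0.16,-0.29,-2.5,0,0],[-0.16,-0.29,-2.8,0,0],[-0.16,-0.29,-3,0,0],[-0.16,-0.29,-3.2,0,0],[-0.16,-0.29,-3.2,0,0]]'
python3 - <<'E'
from h import *
import pickle
np.set_printoptions(precision=4,suppress=True)
s=bot.sense();print(s["wrist_force"],s["ft_torque"],s["eef_pos"],np.degrees(s["orientation"]))
w=bot.capture("wrist");crop(w,200,160,140,105,5,"pics/w6.png");pickle.dump(w,open("w6.pkl","wb"))
c=bot.capture("scene");crop(c,160,150,90,80,8,"pics/s6.png")
E
```

```text
time_s: 8.07
eef_pos: [0.5064, -0.1656, 0.1723]
orientation: [-3.142, 0.0, -2.339]
wrist_force: [-0.7, -0.3, -2.2]
gripper_width: 0.0194
[-0.7221 -0.2842 -2.1709] [0.0172 0.0238 0.035 ] [ 0.5064 -0.1656  0.1723] [-179.9978    0.002  -134.006 ]
```

View pics/w6.png

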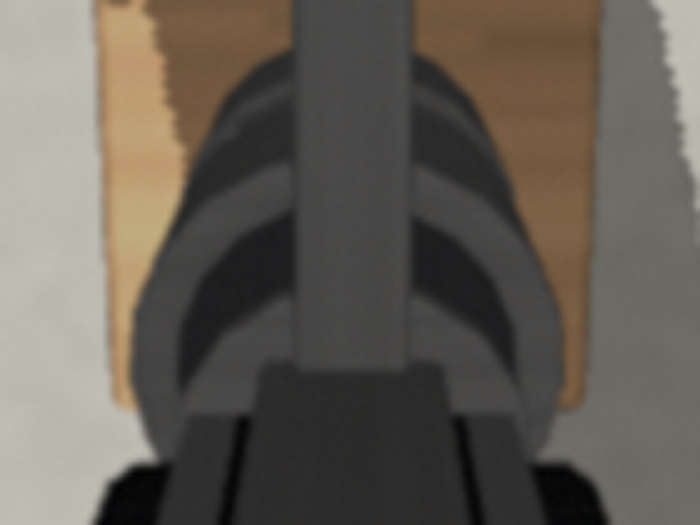

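View pics/s6.png

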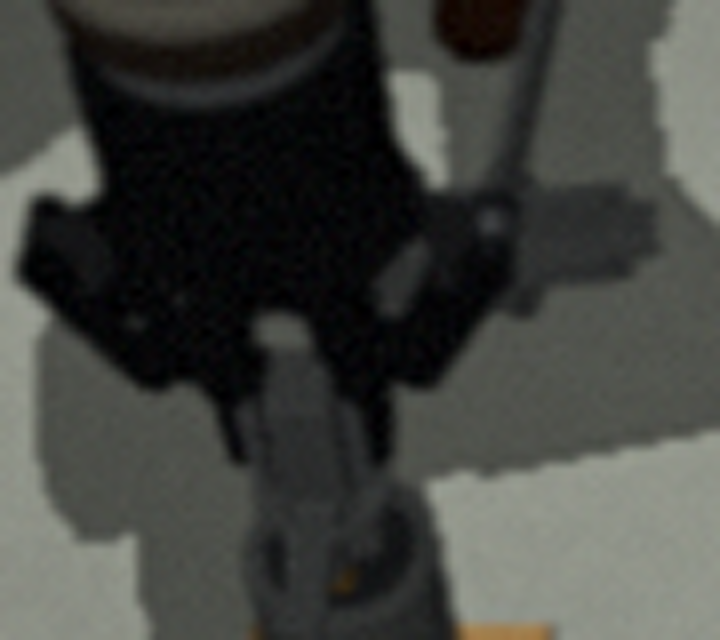

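There's no contact force with the tip about 6 mm below the mouth, so the tapered tip is in. The rim is centred at crop x of about 347 against the crank's 353, roughly 0.8 mm, so I'll nudge that and continue down.

```bash
python3 -m jog '[[0.05,0.07,0,0,0],[0.05,0.07,-0.3,0,0],[0.05,0.07,-0.6,0,0],[0.05,0.07,-0.9,0,0],[0.05,0.07,-1.2,0,0],[0.05,0.07,-1.2,0,0]]'
python3 - <<'E'
from rig import bot
s=bot.sense();print(s["wrist_force"],s["ft_torque"],s["eef_pos"])
E
```

```text
time_s: 8.93
eef_pos: [0.5067, -0.1648, 0.1599]
orientation: [3.141, -0.0, -2.339]
wrist_force: [0.6, -0.3, -2.0]
gripper_width: 0.0194
[ 0.57424736 -0.26393823 -2.04226205] [ 0.03031947 -0.05558831  0.035265  ] [ 0.50668045 -0.16475613  0.15990706]
```

The spline is about 19 mm deep with no side force, so it has meshed. Now press through the catch to home.

```bash
python3 -m jog '[[0,0,-0.3,0,0],[0,0,-0.6,0,0],[0,0,-0.9,0,0],[0,0,-1.2,0,0],[0,0,-1.4,0,0],[0,0,-1.4,0,0],[0,0,-1.4,0,0]]'
python3 - <<'E'
from rig import bot
s=bot.sense();print(s["wrist_force"],s["ft_torque"],s["eef_pos"])
E
```

```text
time_s: 9.8
eef_pos: [0.507, -0.1649, 0.1465]
orientation: [-3.141, 0.0, -2.339]
wrist_force: [-1.8, 1.8, 3.8]
gripper_width: 0.0194
[-1.75561409  1.80609679  3.79540118] [0.25590463 0.34290889 0.05907946] [ 0.50704341 -0.16492612  0.14646554]
```

```bash
python3 -m jog '[[0,0,-0.1,0,0],[0,0,-0.2,0,0],[0,0,-0.3,0,0],[0,0,-0.3,0,0],[0,0,-0.3,0,0]]'; python3 -m jog '[[0,0,-0.1,0,0],[0,0,-0.1,0,0],[0,0,-0.1,0,0]]'
```

```text
time_s: 10.42
eef_pos: [0.5071, -0.165, 0.1447]
orientation: [-3.141, -0.0, -2.339]
wrist_force: [-5.8, 3.0, 11.9]
gripper_width: 0.0194
time_s: 10.8
eef_pos: [0.5071, -0.165, 0.1447]
orientation: [-3.141, -0.0, -2.338]
wrist_force: [-8.1, 4.1, 16.7]
gripper_width: 0.0192
```

TCP z has stopped at 0.1447, which is the predicted home height, and force rises with further command, so the flange is on the cap. I'll check visually.

Run:
```python
from h import *
np.set_printoptions(precision=4,suppress=True)
w=bot.capture("wrist");cv2.imwrite("pics/w7.png",w["frame"][:,:,::-1])
c=bot.capture("scene");crop(c,160,150,90,80,8,"pics/s7.png");cv2.imwrite("pics/s7f.png",c["frame"][:,:,::-1])
crop(w,190,140,160,120,5,"pics/w7c.png")
s=bot.sense();print(s["wrist_force"],s["ft_torque"],s["eef_pos"],np.degrees(s["orientation"]),s["time_s"])
```

```text
[-6.9783  4.565  18.7684] [0.8013 1.4081 0.0825] [ 0.5071 -0.165   0.1447] [-179.9771   -0.0113 -133.9841] 10.9
```

View pics/w7c.png

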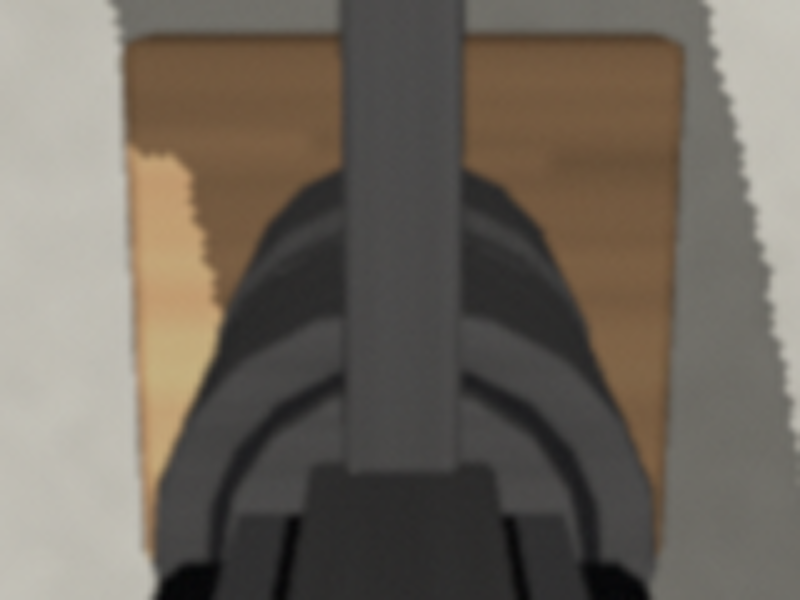

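View pics/s7.png

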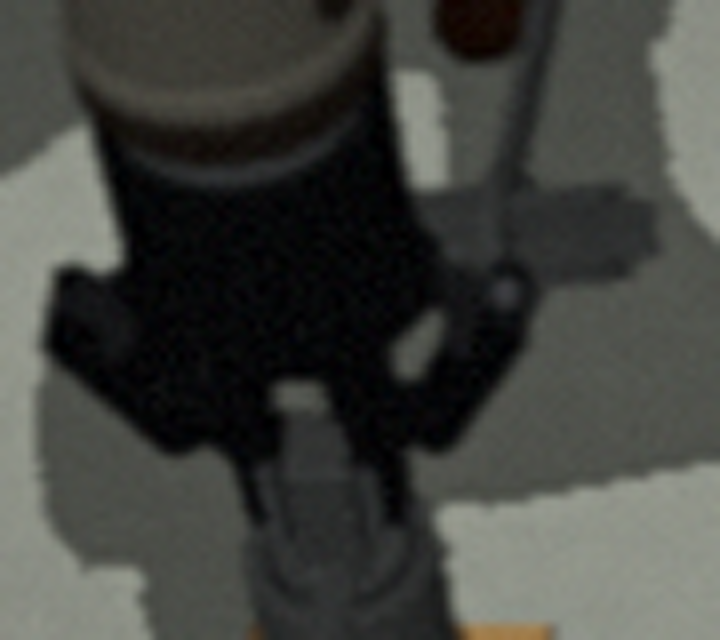

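View pics/s7f.png

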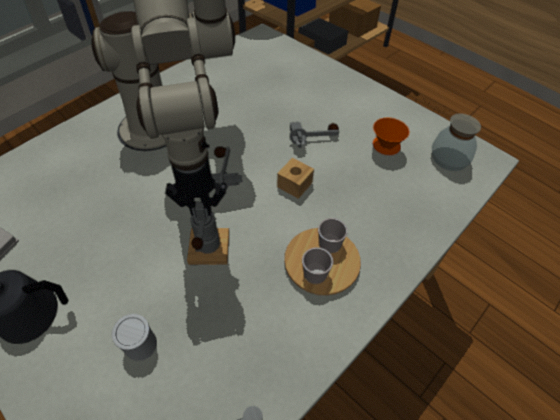

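The flange is nested inside the cap's rim, the arm is level, and the cups, tin and dripper haven't moved. I'll ease the sideways load slightly and confirm the force is steady.

```bash
python3 -m jog '[[-0.05,0.03,0,0,0],[-0.05,0.03,0,0,0],[-0.05,0.03,0,0,0],[-0.05,0.03,0,0,0]]';python3 -m jog '[[0,0,0,0,0],[0,0,0,0,0],[0,0,0,0,0],[0,0,0,0,0],[0,0,0,0,0],[0,0,0,0,0],[0,0,0,0,0],[0,0,0,0,0]]'
```

```text
time_s: 11.4
eef_pos: [0.5071, -0.165, 0.1447]
orientation: [-3.14, 0.0, -2.339]
wrist_force: [-6.8, 4.1, 16.4]
gripper_width: 0.0194
time_s: 12.4
eef_pos: [0.5071, -0.1649, 0.1447]
orientation: [-3.14, 0.0, -2.339]
wrist_force: [-6.3, 3.1, 15.7]
gripper_width: 0.0195
```

Steady: about 16 N holding, with the pose unchanged for over a second. Handing in.

```bash
python3 -c "
from rig import bot
print(bot.close_job()); s=bot.sense(); print(s['eef_pos'],s['wrist_force'],s['gripper_width'])"
```

```text
the job is handed in; nothing more can be done
None
the job is handed in; nothing more can be done
```

The crank is in the grinder, fully home, and I handed the job in at about 12.4 s with the gripper still holding it and pressing down. The hand-in gave no verdict.

**What I did:** I gripped the crank by the hub's flat faces and lifted it straight out of the stand. I then carried it over the grinder and turned it -31.3° so the stem lined up with the slots at about 46°. I corrected its position by about 3 mm from the wrist view, slid it in with almost no side force, and pressed it down against the catch.

**Last checks:**
- **Depth:** the tool stopped at a height of 0.1447 m. It had been 0.0747 m when I gripped the crank in the stand, so the crank is 70 mm higher, exactly what fully home requires.
- **Picture:** the flange sits inside the cap's rim, and the crank and tool are upright.
- **Hold:** the upward push was steady at about 16 N for over a second, with the pose unchanged and the grip at 19 mm.
- **Other objects:** the cups, tin and dripper look unmoved in the scene camera image taken just before hand-in.

**What disagreed:**
- **Side load:** about 7 N remains. Easing the arm 0.5 mm barely changed it.
- **Socket position:** the top camera's estimate differed from the wrist camera's by about 2–3 mm in y. I followed the wrist camera.
- **After hand-in:** a last sensor reading was refused.

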